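# Stop the soldering hotplate from rocking

## Task

The cold soldering hotplate rocks because its front right foot does not reach the bench. Push the wooden wedge, thin end first, under that foot until the hotplate no longer rocks, without lifting the wedge or the hotplate, jacking the hotplate up, shoving it out of place or disturbing the things around it. Then press down firmly with the fingertips on top of that corner to prove it is steady, and finish while still holding that press.

Things in the scene. Friction and masses are not known exactly. Their poses are not given: they have to be found in the camera images.
- hotplate: soldering hotplate: flat grey case 200 deep (x) x 240 wide (y) x 40 mm high with a bare metal top, on 4 round feet 20 mm across, centred at x +-80, y +-100; flat underside 18, flat top 58 mm above the bench; 2 to 3 kg, loose. It rests level on 3 feet. Origin at bench level under its middle; x from front (display, facing the robot) to back, y to the left seen from the robot, z up
- short_foot (a point): point at bench level below the middle of the short foot (hotplate x -80, y -100), 20 mm in from the front and right faces; moves with the hotplate, same axes. This foot ends 6 to 11 mm above the bench (not known in advance). Left alone, the hotplate stays level, but a press of 4 to 8 N above it tips the hotplate until the foot lands
- press_spot (a point): point on the hotplate's flat top, 58 mm above the bench, straight above the short foot: press down here with a steady 10 N or so; same axes as the hotplate. Unwedged, this tips the hotplate, by 0.05 to 0.1 rad when the foot lands; well wedged, it tilts by under 0.01 rad
- wedge: loose wooden wedge, 120 long (x) x 44 mm wide, 60 g. Origin: middle of its underside, x to the thin end. Top slopes evenly from 22 mm high at the upright thick end (x -60) to 2 mm at the thin end (x +60), which starts turned roughly to the short foot, 30 mm or more clear. It slides at under 1 N till its slope meets the foot, then resists steeply: 5 N is snug, over 12 N may shift the hotplate
- spool: steel-coloured solder spool standing on end, 60 mm across, 46 mm high, right of the wedge; leave alone. Origin at the middle of its underside
- flux: white bottle with a black cap, 40 mm across, 110 mm high, left of the wedge; leave alone. Origin at the middle of its underside
- dispenser: grey tape dispenser, 150 x 62 mm, 90 mm high, left of the hotplate; leave alone. Origin at the middle of its underside

How it is judged:
On the way:
1. the wedge is under the short foot and the hand is off the hotplate (x of short_foot in the frame of wedge between -0.03 and 0.055 m and y of short_foot in the frame of wedge between -0.022 and 0.022 m and contact force between the fingers and hotplate below 0.2 N), for 0.2 s.
At the end, for the whole second after the job is handed in: fingers press the front right corner of the hotplate with over 6 N (within 35 mm behind, 45 mm left of the foot) and touch nothing else; the wedge lies flat under the foot and carries over 1.5 N; the hotplate is at rest, level within 0.01 rad, within 25 mm of its starting place (contact force between the fingers and hotplate above 6 N and contact force between wedge and hotplate above 1.5 N and contact force between the fingers and wedge below 0.2 N and angle between hotplate's own z axis and vertical below 0.01 rad and height (world z) of hotplate below 0.003 m and distance of hotplate from where it was at the start of the episode below 0.025 m and x of short_foot in the frame of wedge between -0.03 and 0.055 m and y of short_foot in the frame of wedge between -0.022 and 0.022 m and x of the grasp point in the frame of short_foot below 0.035 m and y of the grasp point in the frame of short_foot below 0.045 m and height (world z) of wedge below 0.004 m and angle between wedge's own z axis and vertical below 0.05 rad and linear speed of hotplate below 0.01 m/s); the arm keeps its last pose, push and grip.
It fails at once if the wedge is lifted or tipped over (height (world z) of wedge above 0.012 m or angle between wedge's own z axis and vertical above 0.35 rad).
It fails at once if the hotplate is lifted, tipped up or shoved away (height (world z) of hotplate above 0.012 m or angle between hotplate's own z axis and vertical above 0.18 rad or distance of hotplate from where it was at the start of the episode above 0.03 m).
It fails at once if a thing standing around is disturbed (distance of any of spool, flux, dispenser from where it was at the start of the episode above 0.02 m).
It also fails if it takes over 51 s, if anything falls off the work surface, if the arm or the gripper's body presses on something with over 40 N, if the wrist force passes 120 N, or if a joint passes its speed limit or range.

## Robot

A 6-joint arm with a two-finger parallel gripper is mounted at the origin on the work surface. World frame = base frame: x ahead of the robot, y to its left, z up, the work surface at z = 0. Lengths are in m, angles in rad, forces in N, time in s.
With the tool pointing down it reaches from about 0.3 to 0.875 m from the base axis. Payload 6.4 kg.
Tool frame: the origin (TCP) lies midway between the tips of the shut fingers; the grasp point (between the pads) lies 19 mm behind it; z points along the fingers, y is the line along which they close (so a half turn about z gives the same grasp; the last joint's range is limited). The gripper opens to 85 mm and grips with 20 to 120 N. Pads are 22 mm wide; open, the fingers measure 114 mm over their backs; the gripper's body (76 mm by 85 mm) begins 54 mm behind the grasp point. The pads swing forward as they close: fully open they stand 13 mm farther back than shut.
Start: joints at [1.031, 0.181, 1.607, -0, 1.354, -0.206], TCP at [0.188, 0.543, 0.231] pointing down, gripper open.
Joint ranges: [-2.99, 2.99], [-0.89, 2.07], [0.3, 2.58], [-1.14, 4.28], [0, 2.63], [-3.12, 3.12]. Speed limits (rad/s): [2.57, 2.57, 3.01, 3.14, 3.14, 3.14].

## Interface

Orientations are given as a 3x3 rotation matrix whose columns are the frame's x, y, z axes.
In Python, from cell import ctrl gives the robot as it stands.
- The arm moves only by the tool jog_arm, called after "Call:" as name(argument=value, ...) on one line, values as JSON. Schema: {"type":"object","properties":{"plan":{"type":"object","properties":{"rows":{"type":"array","items":{"type":"array","items":{"type":"number"},"minItems":6,"maxItems":6},"minItems":1,"maxItems":20}},"additionalProperties":false,"required":["rows"]},"finger_gap":{"type":"number"},"squeeze":{"type":"number"},"only":{"type":"string"},"quiet":{"type":"boolean"},"lines":{"type":"string"}},"required":["plan"],"additionalProperties":false}. plan is an object whose key "rows" holds a list of rows, 1 to 20 of them, each of 6 numbers: dx, dy, dz in normalised numbers (1 is 0.75 m), then a rotation vector rx, ry, rz in a scale on which 1.0 is pi/2 rad; each row is the pose to reach, as a shift and turn from the pose commanded when the call began, along the tool's axes at that moment; what a row does not reach only later rows make up. A row lasts 1/12 s, in which the tool goes at most 0.0417 m and 0.125 rad, less where a joint would pass 70% of its speed; a pose out of reach is approached as far as the arm can. finger_gap is the finger opening in m, set as the call begins (left out keeps the last). The fingers move at their own pace and stop on an object; squeeze is the grip in N (left out, the last holds). Time passes only in rows, so rows that do not move let the fingers close. The tool returns the time, the measured TCP pose, the force, the opening and the grip force at its end. only (a regular expression) keeps the lines of the reply that match it, lines (a string "A,B") keeps lines A to B, and quiet returns only ok. A shift or turn number past 1, either way, is cut back to 1. Input that does not fit is refused with a message, and nothing moves.
- ctrl.observe(): the state, without advancing time (a new reading comes with each control period).
- ctrl.snapshot(name): name is "side" or "top" or "wrist"; returns the picture (400x640x3 uint8, blue, green, red); there is no depth.
- ctrl.camera_model(name): a dict with "fx", "fy", "cx", "cy" (pixels), "R" (3x3) and "t" (3): a world point X has camera coordinates R X + t. Camera axes: x right, y down, z forward; pixel columns grow to the right and rows downward; lengths in m; the calibration is good to about 2 mm. A picture is of the moment at which its call begins: read the wrist's pose just before it. camera_model takes no time and is no camera call; for the wrist camera it gives the pose at the moment of the call.
- ctrl.finish_job(): hands the job in; it is judged then, once.
The state is a dict: "clock": time; "joint_pos": joint angles; "dq": joint speeds; "effort": joint torques, N m; "tool_pos": TCP position; "eef_rot": TCP orientation; "wrist_force": force on the tool from outside, world axes, zero at the start; "torque": the same for the moment, N m; "grip_width": finger opening in m; "grip_force": force on a finger pad.
Only numpy, scipy, OpenCV 4.12 (cv2) and the standard library are available. Lean on these libraries where they do the work, as an engineer would, in place of code of your own. Each camera call takes 0.05 s, during which the arm holds its last target. There are 200 camera calls.

## Working session

There is one attempt and no reset: what is moved stays moved. The work goes in short steps, Python scripts to look and compute and a tool call to move; the robot and the scene stay as the last step left them, time stands still between calls to the robot, and variables do not carry over. Pictures are saved under pics/ and viewed, at most 10 in all, crops included, and the job is handed in when it is done.

```bash
ls; mkdir -p pics
```

Run:
```python
from cell import ctrl
import cv2
s=ctrl.observe();print(s)
for n in("top","side"):
    cv2.imwrite(f"pics/{n}0.png",ctrl.snapshot(n));m=ctrl.camera_model(n);print(n,m)
```

```text
cell.py
pics
{'clock': 0.0, 'joint_pos': array([ 1.03071291e+00,  1.81550197e-01,  1.60803669e+00, -5.84902746e-06,
        1.35383220e+00, -2.06255899e-01]), 'dq': array([-0.00084989,  0.00105071, -0.00113974,  0.00032446,  0.00116724,
        0.00139605]), 'effort': array([-2.21005248e-03, -4.44854379e+01, -3.51340020e+01, -4.56611569e-04,
        8.86746333e-03, -5.34723438e-05]), 'tool_pos': array([0.18806295, 0.54276399, 0.23036517]), 'eef_rot': array([[-9.44795379e-01,  3.27659607e-01, -9.34267600e-04],
       [ 3.27660732e-01,  9.44794148e-01, -1.56940769e-03],
       [ 3.68459053e-04, -1.78889194e-03, -9.99998332e-01]]), 'wrist_force': array([ 0.03916942,  0.03727379, -0.83188698]), 'torque': array([-0.004135  , -0.03078426,  0.02657737]), 'grip_force': 0.0, 'grip_width': 0.0853214158928357}
top {'fx': 520.1402327570227, 'fy': 520.1402327570227, 'cx': 315.5903332522348, 'cy': 199.77473369163317, 'R': array([[ 0.11439317, -0.99343147, -0.0028504 ],
       [-0.97206801, -0.11134037, -0.20660857],
       [ 0.20493409,  0.02640539, -0.97841953]]), 't': array([5.43168476e-04, 6.51777135e-01, 1.14813555e+00])}
side {'fx': 426.9470495140632, 'fy': 426.9470495140632, 'cx': 312.200295375254, 'cy': 200.718472021002, 'R': array([[ 0.83894245, -0.54414778, -0.00887414],
       [-0.36126402, -0.54463718, -0.75687426],
       [ 0.40701827,  0.63817986, -0.65350027]]), 't': array([-0.51115577,  0.29448879,  0.71858953])}
```

View pics/top0.png

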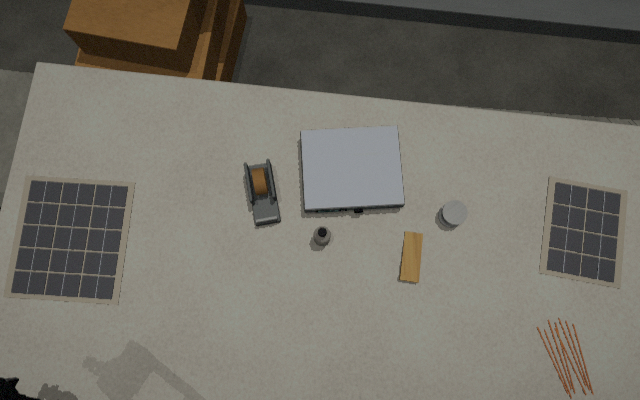

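View pics/side0.png

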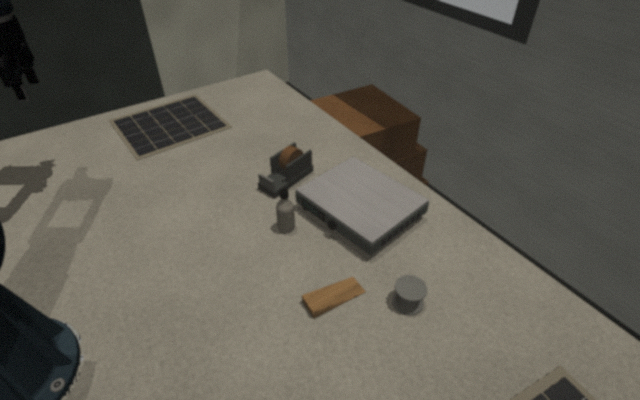

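The top view shows the hotplate's light top with corners at about (301,129), (398,126), (403,207) and (305,211). The wedge is at (411,257) with its thin end up towards the plate, the spool at (454,214) and the flux at (322,236). The side view agrees: wedge (333,296), front right corner (372,250).

Create h.py:
```python
import numpy as np, cv2
from cell import ctrl
def ray(m,px,z):
    px=np.atleast_2d(np.asarray(px,float)); z=np.broadcast_to(z,len(px))
    d=np.c_[(px[:,0]-m['cx'])/m['fx'],(px[:,1]-m['cy'])/m['fy'],np.ones(len(px))]@m['R']
    c=-m['R'].T@m['t']
    return c+d*((z-c[2])/d[:,2])[:,None]
def proj(m,X):
    p=np.atleast_2d(X)@m['R'].T+m['t']
    return np.c_[m['fx']*p[:,0]/p[:,2]+m['cx'],m['fy']*p[:,1]/p[:,2]+m['cy']]
def wedge_mask(im,roi):
    h=cv2.cvtColor(im,cv2.COLOR_BGR2HSV); k=cv2.inRange(h,(8,90,60),(28,255,255))
    z=np.zeros_like(k);x0,y0,x1,y1=roi;z[y0:y1,x0:x1]=k[y0:y1,x0:x1];return z
def quad(k):
    c=max(cv2.findContours(k,cv2.RETR_EXTERNAL,cv2.CHAIN_APPROX_NONE)[0],key=cv2.contourArea)
    return c,cv2.boxPoints(cv2.minAreaRect(c)),cv2.contourArea(c)
```

Run:
```python
from h import *
np.set_printoptions(precision=4,suppress=True)
im=cv2.imread('pics/top0.png');m=ctrl.camera_model('top')
c,b,a=quad(wedge_mask(im,(380,215,440,300)));print('wedge',a,b.tolist());print(ray(m,b,.01))
P=ray(m,c[:,0],.012)[:,:2].astype(np.float32);print(cv2.minAreaRect(P))
h=cv2.cvtColor(im,cv2.COLOR_BGR2HSV);print(h[170,350],h[250,350],h[208,350],h[135,310])
k=cv2.inRange(h,(95,10,120),(135,255,255));z=k*0;z[100:225,285:420]=k[100:225,285:420]
c,b,a=quad(z);print('hp',a,b.tolist())
P=ray(m,c[:,0],.058)[:,:2].astype(np.float32);r=cv2.minAreaRect(P);print(r,cv2.boxPoints(r))
print('spool',ray(m,[[454,212]],.046),'flux',ray(m,[[322,231]],.11))
s=cv2.imread('pics/side0.png');ms=ctrl.camera_model('side')
c,b,a=quad(wedge_mask(s,(290,265,375,325)));print('side wedge',a,cv2.approxPolyDP(c,3,True)[:,0].tolist())
cr=np.hstack([cv2.resize(im[190:300,370:480],None,fx=4,fy=4,interpolation=cv2.INTER_CUBIC),cv2.resize(s[230:340,285:375],None,fx=4,fy=4,interpolation=cv2.INTER_CUBIC)])
cv2.imwrite('pics/crop0.png',cr)
```

```text
wedge 861.0 [[398.50775146484375, 279.9384765625], [404.63079833984375, 230.95387268066406], [423.953857421875, 233.3692626953125], [417.830810546875, 282.3538818359375]]
[[ 0.4888 -0.1413  0.01  ]
 [ 0.6075 -0.1465  0.01  ]
 [ 0.607  -0.1933  0.01  ]
 [ 0.4884 -0.1873  0.01  ]]
((0.5475839376449585, -0.16663260757923126), (0.04603720083832741, 0.11859284341335297), 87.52572631835938)
[105  14 151] [ 21  25 144] [60 22 46] [108   8 152]
hp 7201.5 [[300.7015686035156, 130.62770080566406], [399.0092468261719, 125.16615295410156], [403.3015441894531, 202.4276885986328], [304.9938659667969, 207.8892364501953]]
((0.741412878036499, -0.00042822957038879395), (0.19146329164505005, 0.23257213830947876), 9.782160758972168) [[ 0.6273  0.0979]
 [ 0.6668 -0.1313]
 [ 0.8555 -0.0988]
 [ 0.816   0.1304]]
spool [[ 0.66   -0.2535  0.046 ]] flux [[0.5697 0.0515 0.11  ]]
side wedge 1173.0 [[364, 290], [351, 277], [302, 297], [316, 316]]
```

View pics/crop0.png

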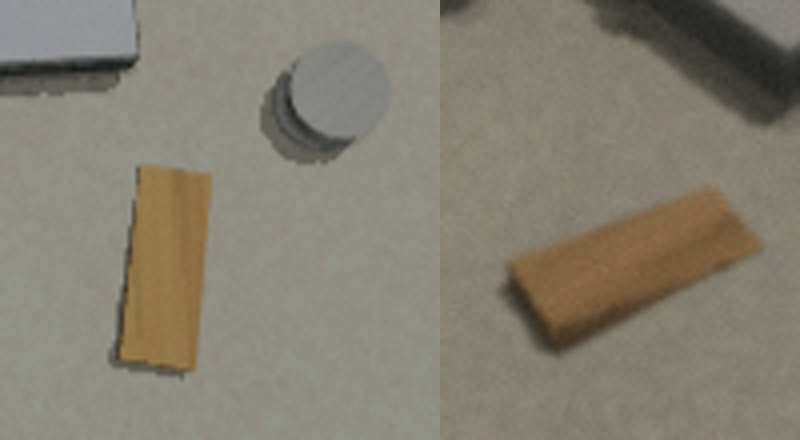

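The crop shows the wedge with its thin end towards the plate (top-view pixels 404–423, 232) and its thick end at row 282. The front right top corner of the hotplate is near (404,204). I'll refine the hotplate edges with a brightness mask and work out the approach.

Add to h.py:
```python
def plate(im,m,roi,thr=None):
    x0,y0,x1,y1=roi;h=cv2.cvtColor(im,cv2.COLOR_BGR2LAB)[...,2].astype(int);g=cv2.cvtColor(im,cv2.COLOR_BGR2GRAY)
    k=((h<=129)&(g>115)).astype(np.uint8)*255;z=k*0;z[y0:y1,x0:x1]=k[y0:y1,x0:x1]
    z=cv2.morphologyEx(z,cv2.MORPH_OPEN,np.ones((3,3)))
    c,_,a=quad(z);P=ray(m,c[:,0],.058)[:,:2].astype(np.float32)
    return c,cv2.minAreaRect(P)
def foot_from(r):
    b=cv2.boxPoints(r); c=np.array(r[0]); e=b[np.argsort(b[:,0])]  # two front corners
    fr=e[:2][np.argmin(e[:2,1])];fl=e[:2][np.argmax(e[:2,1])]
    y=(fl-fr)/np.linalg.norm(fl-fr);x=np.array([y[1],-y[0]])
    return c-.08*x-.1*y,np.degrees(np.arctan2(x[1],x[0]))
```

Run:
```python
from h import *
np.set_printoptions(precision=4,suppress=True)
im=cv2.imread('pics/top0.png');m=ctrl.camera_model('top')
lab=cv2.cvtColor(im,cv2.COLOR_BGR2LAB);print(lab[170,350],lab[135,310],lab[250,350],lab[120,350],lab[208,380])
c,r=plate(im,m,(285,110,420,222));print(r,foot_from(r),cv2.approxPolyDP(c,4,True)[:,0].tolist())
o=ctrl.observe();p=o['tool_pos'];R=o['eef_rot'];print(R.T@(np.array([.48,-.165,.23])-p))
mw=ctrl.camera_model('wrist');print('cam in tool',R.T@(-mw['R'].T@mw['t']-p),(mw['R']@R))
```

```text
[155 127 125] [157 128 126] [149 128 134] [148 127 134] [ 53 127 130]
((0.7412461638450623, -0.0004601329565048218), (0.19421400129795074, 0.23442625999450684), 9.680248260498047) (array([ 0.6792, -0.1125]), np.float32(9.680252)) [[396, 126], [301, 131], [305, 208], [403, 203]]
[-0.5077 -0.5731  0.0012]
cam in tool [ 0.0731 -0.0018 -0.1428] [[ 0.0008  1.     -0.0013]
 [-0.9585  0.0004 -0.2852]
 [-0.2852  0.0015  0.9585]]
```

The manual's scale: shifts go in shares of 0.75 m and turns go in shares of pi/2 rad. Converting my numbers, -0.573 m / 0.75 = -0.764, -0.508 m / 0.75 = -0.6773, -0.29 rad / 1.5708 = -0.1846.

Call:
jog_arm(plan={"rows": [[-0.6773,-0.764,0,0,0,-0.1846],[-0.6773,-0.764,0,0,0,-0.1846],[-0.6773,-0.764,0,0,0,-0.1846],[-0.6773,-0.764,0,0,0,-0.1846],[-0.6773,-0.764,0,0,0,-0.1846],[-0.6773,-0.764,0,0,0,-0.1846],[-0.6773,-0.764,0,0,0,-0.1846],[-0.6773,-0.764,0,0,0,-0.1846],[-0.6773,-0.764,0,0,0,-0.1846],[-0.6773,-0.764,0,0,0,-0.1846],[-0.6773,-0.764,0,0,0,-0.1846],[-0.6773,-0.764,0,0,0,-0.1846],[-0.6773,-0.764,0,0,0,-0.1846],[-0.6773,-0.764,0,0,0,-0.1846],[-0.6773,-0.764,0,0,0,-0.1846],[-0.6773,-0.764,0,0,0,-0.1846],[-0.6773,-0.764,0,0,0,-0.1846],[-0.6773,-0.764,0,0,0,-0.1846],[-0.6773,-0.764,0,0,0,-0.1846],[-0.6773,-0.764,0,0,0,-0.1846]]}, finger_gap=0.085)

```text
clock: 1.77
tool_pos: [0.4813, -0.1685, 0.2307]
eef_rot: [[-0.999, 0.048, -0.0], [0.048, 0.999, -0.001], [0.0, -0.001, -1.0]]
wrist_force: [-0.8, 0.1, 0.4]
grip_width: 0.085
grip_force: 0.0
```

Call:
jog_arm(plan={"rows": [[0,0,0,0,0,0],[0,0,0,0,0,0],[0,0,0,0,0,0],[0,0,0,0,0,0]]})

```text
clock: 2.1
tool_pos: [0.4803, -0.1632, 0.2314]
eef_rot: [[-0.999, 0.042, 0.0], [0.042, 0.999, 0.0], [-0.0, 0.0, -1.0]]
wrist_force: [0.5, -0.0, -0.2]
grip_width: 0.085
grip_force: 0.0
```

Run:
```python
from h import *
np.set_printoptions(precision=4,suppress=True)
o=ctrl.observe();m=ctrl.camera_model('wrist');im=ctrl.snapshot('wrist');cv2.imwrite('pics/w1.png',im);np.save('w1.npy',[m],allow_pickle=True)
print(o['tool_pos'],o['wrist_force'])
c,b,a=quad(wedge_mask(im,(0,0,640,400)));print(a,cv2.approxPolyDP(c,6,True)[:,0].tolist())
```

```text
[ 0.4803 -0.1632  0.2314] [ 0.5144 -0.0088 -0.2399]
3459.5 [[300, 180], [301, 273], [336, 273], [339, 181]]
```

View pics/w1.png

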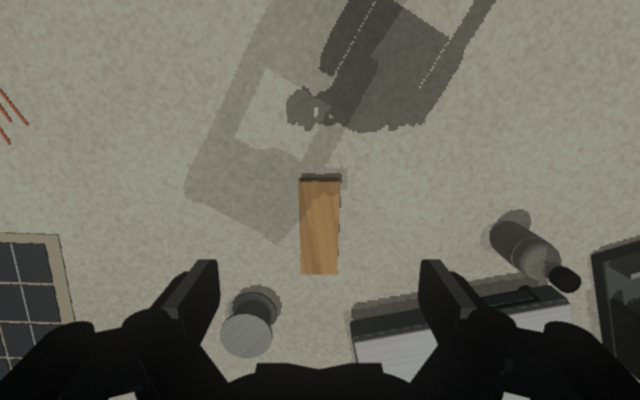

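The wrist view has the wedge's top with its thick edge at row 180 (columns 300–340) and its thin end at row 273 (301–337). The front right corner of the plate's top is near (355,337), and the spool is at (248,330).

Run:
```python
from h import *
np.set_printoptions(precision=4,suppress=True)
im=cv2.imread('pics/w1.png');m=np.load('w1.npy',allow_pickle=True)[0]
W=ray(m,[[299.5,180],[340.5,180.5],[300.5,274],[338,274]],[.022,.022,.002,.002]);print(W)
k=(W[:2].mean(0)+W[2:].mean(0))/2;d=W[2:].mean(0)-W[:2].mean(0);print('centre',k,'yaw',np.degrees(np.arctan2(d[1],d[0])),np.linalg.norm(d))
lab=cv2.cvtColor(im,cv2.COLOR_BGR2LAB);g=cv2.cvtColor(im,cv2.COLOR_BGR2GRAY)
print(lab[350,400],lab[335,370])
# front top edge: per column dark->light transition
pts=[]
for u in range(360,415,4):
    col=g[300:375,u].astype(int);j=np.argmax(np.diff(col[:]) *(np.arange(74)>12));pts.append((u,300+j+.5))
P=ray(m,pts,.058);print(P[:,:2]);print(ray(m,[[354.5,338]],.058))
o=ctrl.observe();p=o['tool_pos'];R=o['eef_rot']
```

```text
[[ 0.4868 -0.1849  0.022 ]
 [ 0.4892 -0.1415  0.022 ]
 [ 0.6083 -0.1917  0.002 ]
 [ 0.6102 -0.1461  0.002 ]]
centre [ 0.5486 -0.166   0.012 ] yaw -2.69169711474386 0.12305883984665968
[150 128 130] [ 72 125 131]
[[ 0.6636 -0.1263]
 [ 0.6624 -0.1219]
 [ 0.6613 -0.1175]
 [ 0.6602 -0.1131]
 [ 0.6604 -0.1087]
 [ 0.6593 -0.1043]
 [ 0.6582 -0.0999]
 [ 0.6583 -0.0955]
 [ 0.6572 -0.0912]
 [ 0.6561 -0.0868]
 [ 0.655  -0.0825]
 [ 0.6552 -0.0781]
 [ 0.6541 -0.0738]
 [ 0.653  -0.0694]]
[[ 0.6587 -0.1323  0.058 ]]
```

Converted, 0.229 m / 0.75 = 0.3053, 0.228 m / 0.75 = 0.304.

Call:
jog_arm(plan={"rows": [[-0.0373,0,0.0533,0,0,0],[-0.0373,0,0.1067,0,0,0],[-0.0373,0,0.16,0,0,0],[-0.0373,0,0.2067,0,0,0],[-0.0373,0,0.2467,0,0,0],[-0.0373,0,0.2733,0,0,0],[-0.0373,0,0.2933,0,0,0],[-0.0373,0,0.304,0,0,0],[-0.0373,0,0.3053,0,0,0],[-0.0373,0,0.3053,0,0,0],[-0.0373,0,0.3053,0,0,0]]})

```text
clock: 3.07
tool_pos: [0.5096, -0.1661, 0.0036]
eef_rot: [[-0.999, 0.043, 0.002], [0.043, 0.999, -0.001], [-0.002, -0.001, -1.0]]
wrist_force: [0.3, 0.0, 0.6]
grip_width: 0.0846
grip_force: 0.0
```

Call:
jog_arm(plan={"rows": [[0,0,0,0,0,0],[0,0,0,0,0,0],[0,0,0,0,0,0],[0,0,0,0,0,0],[0,0,0,0,0,0],[0,0,0,0,0,0],[0,0,0,0,0,0],[0,0,0,0,0,0],[0,0,0,0,0,0],[0,0,0,0,0,0]]}, finger_gap=0.03, squeeze=30)

```text
clock: 3.9
tool_pos: [0.5091, -0.1661, 0.0032]
eef_rot: [[-0.999, 0.044, 0.001], [0.044, 0.999, -0.001], [-0.001, -0.001, -1.0]]
wrist_force: [-1.1, 0.6, 6.0]
grip_width: 0.0432
grip_force: 30.9
```

Converted, -0.001 m / 0.75 = -0.0013.

Call:
jog_arm(plan={"rows": [[0,0,-0.0013,0,0,0],[0,0,-0.0013,0,0,0],[0,0,-0.0013,0,0,0]]})

```text
clock: 4.15
tool_pos: [0.5085, -0.1657, 0.0032]
eef_rot: [[-0.999, 0.044, -0.0], [0.044, 0.999, 0.0], [0.0, 0.0, -1.0]]
wrist_force: [0.3, -0.8, -0.3]
grip_width: 0.0433
grip_force: 30.5
```

Call:
jog_arm(plan={"rows": [[-0.0107,0.0067,0,0,0,-0.0191],[-0.0213,0.0133,0,0,0,-0.0382],[-0.032,0.02,0,0,0,-0.0573],[-0.0427,0.0267,0,0,0,-0.0764],[-0.0533,0.0333,0,0,0,-0.0955],[-0.064,0.04,0,0,0,-0.1146],[-0.0707,0.0453,0,0,0,-0.1337],[-0.0741,0.0483,0,0,0,-0.1388],[-0.0741,0.0483,0,0,0,-0.1388],[-0.0741,0.0483,0,0,0,-0.1388],[-0.0741,0.0483,0,0,0,-0.1388]]})

```text
clock: 5.07
tool_pos: [0.5654, -0.1321, 0.0032]
eef_rot: [[-0.985, -0.173, -0.0], [-0.173, 0.985, 0.0], [0.0, 0.0, -1.0]]
wrist_force: [0.7, 0.8, -0.2]
grip_width: 0.0431
grip_force: 30.6
```

Run:
```python
from h import *
m=ctrl.camera_model('wrist');im=ctrl.snapshot('wrist');cv2.imwrite('pics/w2.png',im);np.save('w2.npy',[m],allow_pickle=True)
t=ctrl.snapshot('top');cv2.imwrite('pics/top2.png',t)
cv2.imwrite('pics/v2.png',np.vstack([im[:,100:540],cv2.resize(t[150:300,300:465],(440,400))])[:, :][:600] if 0 else np.hstack([im[:,120:520],cv2.resize(t[150:300,330:480],(400,400))]))
```

```text
(no output)
```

View pics/v2.png

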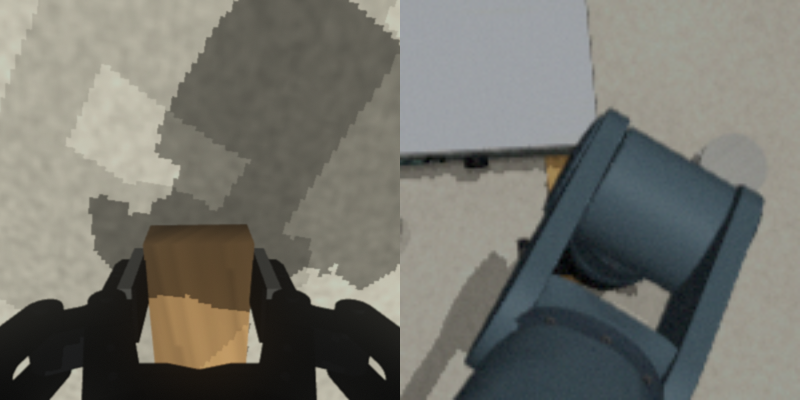

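The wrist view shows the wedge held squarely between the pads. In the top view its thin end is just reaching the plate's front edge. Now I'll creep forward while watching the force.

Call:
jog_arm(plan={"rows": [[-0.0067,0,0,0,0,0],[-0.0133,0,0,0,0,0],[-0.02,0,0,0,0,0],[-0.0253,0,0,0,0,0],[-0.0293,0,0,0,0,0],[-0.032,0,0,0,0,0],[-0.032,0,0,0,0,0],[-0.032,0,0,0,0,0]]}, only="pos|force")

```text
tool_pos: [0.5894, -0.1278, 0.0032]
wrist_force: [-0.4, -0.2, 0.4]
grip_force: 30.6
```

Call:
jog_arm(plan={"rows": [[-0.0013,0,0,0,0,0],[-0.0027,0,0,0,0,0],[-0.004,0,0,0,0,0],[-0.0053,0,0,0,0,0],[-0.0053,0,0,0,0,0],[-0.0053,0,0,0,0,0]]}, only="pos|force")

```text
tool_pos: [0.5933, -0.1272, 0.0033]
wrist_force: [0.4, 0.2, -0.6]
grip_force: 30.5
```

Converted, -0.003 m / 0.75 = -0.004, -0.002 m / 0.75 = -0.0027.

Call:
jog_arm(plan={"rows": [[-0.0013,0,0,0,0,0],[-0.0027,0,0,0,0,0],[-0.004,0,0,0,0,0],[-0.004,0,0,0,0,0],[-0.004,0,0,0,0,0]]}, only="pos|wrist")

```text
tool_pos: [0.5963, -0.1266, 0.0033]
wrist_force: [0.3, -0.2, -0.3]
```

Call:
jog_arm(plan={"rows": [[-0.0013,0,0,0,0,0],[-0.0027,0,0,0,0,0],[-0.004,0,0,0,0,0],[-0.004,0,0,0,0,0],[-0.004,0,0,0,0,0]]}, only="pos|wrist")

```text
tool_pos: [0.5988, -0.1261, 0.0032]
wrist_force: [-4.0, -0.0, 1.4]
```

Converted, -0.003 m / 0.75 = -0.004, -0.002 m / 0.75 = -0.0027.

Call:
jog_arm(plan={"rows": [[-0.0013,0,0,0,0,0],[-0.0027,0,0,0,0,0],[-0.004,0,0,0,0,0],[-0.004,0,0,0,0,0]]}, only="pos|wrist")

```text
tool_pos: [0.6, -0.1259, 0.0032]
wrist_force: [-11.5, -1.6, 7.3]
```

Converted, -0.002 m / 0.75 = -0.0027, -0.001 m / 0.75 = -0.0013.

Call:
jog_arm(plan={"rows": [[-0.0013,0,0,0,0,0],[-0.0027,0,0,0,0,0],[-0.0027,0,0,0,0,0],[-0.0027,0,0,0,0,0]]}, only="pos|wrist")

```text
tool_pos: [0.6009, -0.1255, 0.0031]
wrist_force: [-15.9, -1.8, 10.7]
```

The last steps pushed harder than planned (16 N), so I'll ease the push back to about 5 N before opening.

Converted, 0.003 m / 0.75 = 0.004, 0.002 m / 0.75 = 0.0027.

Call:
jog_arm(plan={"rows": [[0.0013,0,0,0,0,0],[0.0027,0,0,0,0,0],[0.004,0,0,0,0,0],[0.004,0,0,0,0,0],[0.004,0,0,0,0,0]]}, only="pos|wrist")

```text
tool_pos: [0.6008, -0.1255, 0.0031]
wrist_force: [-4.5, 0.9, 1.0]
```

Call:
jog_arm(plan={"rows": [[0,0,0,0,0,0],[0,0,0,0,0,0],[0,0,0,0,0,0],[0,0,0,0,0,0],[0,0,0,0,0,0],[0,0,0,0,0,0]]}, finger_gap=0.085, only="pos|wrist|width")

```text
tool_pos: [0.6014, -0.1259, 0.0034]
wrist_force: [0.1, -0.0, 0.5]
grip_width: 0.0849
```

Call:
jog_arm(plan={"rows": [[0,0,-0.0267,0,0,0],[0,0,-0.0667,0,0,0],[0.04,0,-0.12,0,0,0],[0.08,0,-0.16,0,0,0],[0.1333,0,-0.2133,0,0,0],[0.16,0,-0.2667,0,0,0],[0.16,0,-0.2667,0,0,0],[0.16,0,-0.2667,0,0,0],[0.16,0,-0.2667,0,0,0]]}, only="clock|pos|wrist|width")

```text
clock: 9.5
tool_pos: [0.4836, -0.1473, 0.2053]
wrist_force: [-0.1, -0.6, 0.4]
grip_width: 0.0848
```

Run:
```python
from h import *
np.set_printoptions(precision=4,suppress=True)
m=ctrl.camera_model('wrist');im=ctrl.snapshot('wrist');cv2.imwrite('pics/w3.png',im);np.save('w3.npy',[m],allow_pickle=True)
t=ctrl.snapshot('top');cv2.imwrite('pics/top3.png',t)
c,r=plate(t,ctrl.camera_model('top'),(285,110,420,222));print(r,foot_from(r))
```

```text
((0.7412753105163574, -0.0005020499229431152), (0.1945977509021759, 0.2346450686454773), 9.855905532836914) (array([ 0.6796, -0.1127]), np.float32(9.85592))
```

View pics/w3.png

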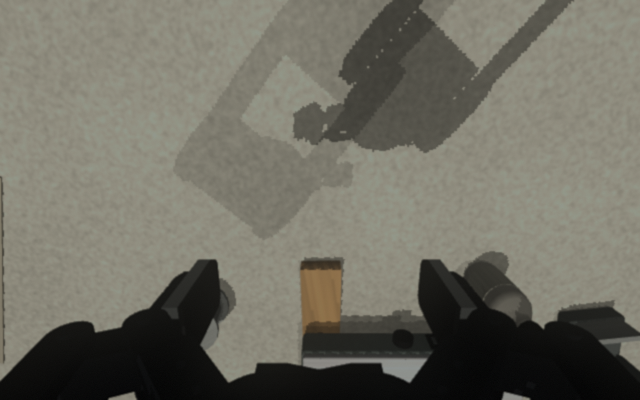

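View pics/top3.png

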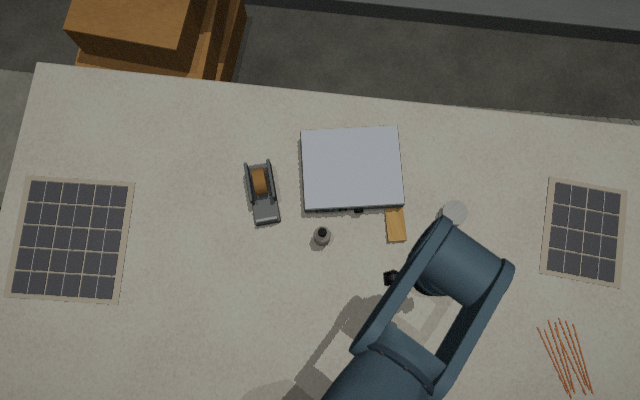

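In the wrist view the wedge sits under the plate's right front, with its thick edge at row 263 (columns 302–343) and the plate's front right corner near (303,355). The top view agrees, with the wedge at (396,225) and nothing else moved. Next I'll check the lateral fit and plan the press.

Run:
```python
from h import *
np.set_printoptions(precision=4,suppress=True)
m=np.load('w3.npy',allow_pickle=True)[0];im=cv2.imread('pics/w3.png')
c,b,a=quad(wedge_mask(im,(280,240,370,345)));q=cv2.approxPolyDP(c,4,True)[:,0];print(q.tolist())
W=ray(m,[[301.5,263],[343,263]],.022);print(W)
f=np.array([.6793,-.1125]);k=W[:,:2].mean(0)
yv=W[1,:2]-W[0,:2];print('yaw from thick edge',np.degrees(np.arctan2(-yv[0],yv[1])))
for yaw in(9.9,):
    x=np.array([np.cos(np.radians(yaw)),np.sin(np.radians(yaw))]);y=np.array([-x[1],x[0]]);ctr=k+.06*x
    print('foot in wedge',(f-ctr)@x,(f-ctr)@y)
o=ctrl.observe();p=o['tool_pos'];R=o['eef_rot'];print(R)
x=np.array([np.cos(.17),np.sin(.17)]);y=np.array([-x[1],x[0]])
for dx,dy,z in((.008,.006,.1),(.008,.006,.06)):
    print(R.T@(np.r_[f+dx*x+dy*y,z]-p))
```

```text
[[303, 262], [303, 334], [338, 332], [339, 264]]
[[ 0.5772 -0.1507  0.022 ]
 [ 0.5696 -0.1076  0.022 ]]
yaw from thick edge 10.01290898742421
foot in wedge 0.04714971872466291 -0.0017826106523319294
[[-0.9849 -0.1732 -0.0006]
 [-0.1732  0.9849  0.0005]
 [ 0.0005  0.0006 -1.    ]]
[-0.2074  0.0052  0.1025]
[-0.2075  0.0052  0.1425]
```

The foot sits about 47 mm along the wedge and 2 mm off its centreline, so it's inside limits. Next I'll shut the fingers and come down over the foot.

Converted, -0.203 m / 0.75 = -0.2707, -0.19 m / 0.75 = -0.2533.

Call:
jog_arm(plan={"rows": [[-0.0533,0,0,0,0,0],[-0.1067,0,0,0,0,0],[-0.16,0,0,0,0,0],[-0.2133,0,0.0267,0,0,0],[-0.2533,0,0.0667,0,0,0],[-0.2707,0,0.1067,0,0,0],[-0.2707,0,0.1467,0,0,0],[-0.2707,0,0.1667,0,0,0],[-0.2707,0,0.176,0,0,0],[-0.2707,0,0.18,0,0,0],[-0.2707,0,0.18,0,0,0],[-0.2707,0,0.18,0,0,0],[-0.2707,0,0.18,0,0,0]]}, finger_gap=0, squeeze=30)

```text
clock: 10.68
tool_pos: [0.6842, -0.1121, 0.0709]
eef_rot: [[-0.985, -0.173, 0.004], [-0.173, 0.985, -0.001], [-0.003, -0.002, -1.0]]
wrist_force: [0.0, -0.7, 0.3]
grip_width: 0.0001
grip_force: 0.0
```

Call:
jog_arm(plan={"rows": [[0,0,0.0027,0,0,0],[0,0,0.0053,0,0,0],[0,0,0.008,0,0,0],[0,0,0.0107,0,0,0],[0,0,0.0107,0,0,0],[0,0,0.0107,0,0,0]]}, only="pos|wrist|width")

```text
tool_pos: [0.6827, -0.1113, 0.06]
wrist_force: [0.0, 0.1, 0.5]
grip_width: -0.0
```

Converted, 0.002 m / 0.75 = 0.0027, 0.001 m / 0.75 = 0.0013.

Call:
jog_arm(plan={"rows": [[0,0,0.0013,0,0,0],[0,0,0.0027,0,0,0],[0,0,0.0027,0,0,0],[0,0,0.0027,0,0,0],[0,0,0.0027,0,0,0]]}, only="pos|wrist")

```text
tool_pos: [0.6829, -0.1114, 0.0583]
wrist_force: [0.1, 0.1, -0.1]
```

Converted, 0.0015 m / 0.75 = 0.002, 0.001 m / 0.75 = 0.0013.

Call:
jog_arm(plan={"rows": [[0,0,0.0007,0,0,0],[0,0,0.0013,0,0,0],[0,0,0.002,0,0,0],[0,0,0.002,0,0,0],[0,0,0.002,0,0,0]]}, only="pos|wrist")

```text
tool_pos: [0.683, -0.1114, 0.0581]
wrist_force: [-4.8, 0.1, 7.8]
```

Converted, 0.001 m / 0.75 = 0.0013, 0.0008 m / 0.75 = 0.0011.

Call:
jog_arm(plan={"rows": [[0,0,0.0005,0,0,0],[0.0007,0,0.0011,0,0,0],[0.0013,0,0.0011,0,0,0],[0.0013,0,0.0011,0,0,0],[0.0013,0,0.0011,0,0,0]]}, only="clock|pos|wrist")

```text
clock: 12.43
tool_pos: [0.683, -0.1115, 0.0581]
wrist_force: [-3.3, 2.0, 8.1]
```

Converted, 0.0012 m / 0.75 = 0.0016, 0.001 m / 0.75 = 0.0013.

Call:
jog_arm(plan={"rows": [[0,0,0.0007,0,0,0],[0.0007,0,0.0013,0,0,0],[0.0013,0,0.0016,0,0,0],[0.0013,0,0.0016,0,0,0],[0.0013,0,0.0016,0,0,0],[0.0013,0,0.0016,0,0,0],[0.0013,0,0.0016,0,0,0],[0.0013,0,0.0016,0,0,0]]}, only="clock|pos|wrist")

```text
clock: 13.1
tool_pos: [0.683, -0.1115, 0.058]
wrist_force: [-1.8, 2.7, 13.1]
```

Call:
jog_arm(plan={"rows": [[0,0,0,0,0,0],[0,0,0,0,0,0],[0,0,0,0,0,0],[0,0,0,0,0,0],[0,0,0,0,0,0],[0,0,0,0,0,0],[0,0,0,0,0,0],[0,0,0,0,0,0]]}, only="clock|pos|wrist")

```text
clock: 13.77
tool_pos: [0.6829, -0.1115, 0.058]
wrist_force: [-1.3, 3.7, 12.8]
```

Run:
```python
from h import *
t=ctrl.snapshot('top');cv2.imwrite('pics/top4.png',t);s=ctrl.snapshot('side')
cv2.imwrite('pics/side4.png',cv2.resize(s[150:340,250:460],None,fx=3,fy=3)[:570,:630])
```

```text
(no output)
```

View pics/side4.png

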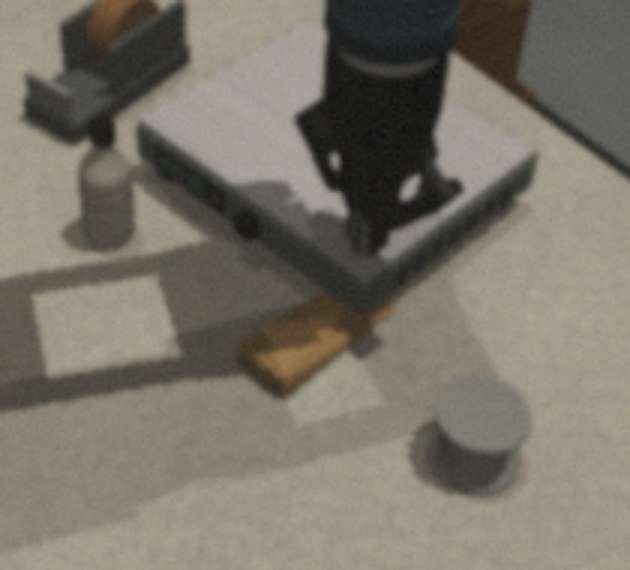

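The side view shows the fingertips pressing the front right corner at crop (365,240) and the wedge under that foot at (310,345). The spool and flux are undisturbed. The press holds 12.8 N and the corner stays at 58 mm, so I'll hand it in.

```bash
python3 -c "
from cell import ctrl
print(ctrl.finish_job())"
```

```text
the job is handed in; nothing more can be done
None
```

The job is handed in: the wedge is under the front right foot and the fingertips are still pressing that corner with about 13 N, where it stays level at 58 mm; seating the wedge briefly took 16 N, over the 12 N guideline, but the camera check afterwards showed the hotplate had not shifted.

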